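# Clip the grey value scale to the drawing board

## Task

Fasten the grey value scale under the big spring clip of the drawing board: press the clip's lever down with one fingertip and keep it held open while the other fingertip pushes the scale along the board under the raised jaw, squarely home against the stop. Then let the clip close on the scale and move clear. Only slide the scale, never lift it off the board, and leave the other things on the bench and board where they are.

Things in the scene. Friction and masses are not known exactly. Their poses are not given: they have to be found in the camera images.
- board: Wooden drawing board, fixed, 284 x 270 x 18 mm, flat on the bench. Origin on the bench straight below the middle of the clip's axle; x runs along the board from its near end (x = -275 mm) to the clip edge (x = +9 mm), y along the axle, z up; its top is at z = 18 mm. The scale is pushed in +x. A sheet of paper is taped on it (flat, no obstacle).
- clip_axle (a point): Middle of the axle of the steel spring clip at the board's +x edge, 13 mm above the board's top; axes as the board's. The jaw, 104 mm wide along y, slopes down from the axle towards -x; shut, its round lip (5 mm thick) rests on the board with its front 21 mm before the axle, and it cannot be forced open from the front. The lever plate is behind the axle (+x), over the bench.
- lever_pad (a point): Middle of the upper face of the clip's flat lever plate (43 mm long in x, 92 mm wide along y, 3 mm thick). Clip shut: the plate slopes up at 45 degrees away from the jaw. Pressed fully down, to its firm limit, it is level, its top 4 mm above the board's top, and reaches from 12 to 55 mm behind the axle (+x); a fingertip can slide along it.
- clip (a joint): Angle of the spring clip in rad: 0 = shut on the bare board, about 0.50 = shut on the scale, 0.785 = lever fully down and level, jaw lip 16 mm above the board. The scale passes under from about 0.57. The spring shuts it: 0.07 N m when shut, 0.15 N m fully open (6 to 9 N of finger force 17 to 25 mm behind the axle). Rising, the lip's front swings out to 24 mm before the axle.
- scale_mid (a point): Centre (half-way up) of the grey value scale: a loose straight lath, primed off-white, 30 mm (its x) x 130 mm (its y) x 10 mm thick, about 35 g, nine grey steps from near black to near white painted along the half of its top away from the clip. It lies flat on the board in front of the clip, its long side roughly along the jaw.
- scale_home (a point): Where the scale's centre is when home in the middle of the clip: 23 mm before the axle, 5 mm above the board's top; axes as the board's. There its far long edge is against the stop (an upstand 100 mm wide, 6 mm high under the jaw, its face 8 mm before the axle) and the jaw covers some 15 mm of it.
- eraser: Bystander: pale eraser 38 x 24 x 13 mm on the board, left (+y) of the scale. Origin at its underside.
- sharpener: Bystander: brass sharpener 26 x 16 x 12 mm on the board, right (-y) of the scale. Origin at its underside.
- pencil: Bystander: flat green pencil 165 x 13 x 8 mm lying near the board's near end. Origin at its underside.
- sanding_block: Bystander: cork sanding block 100 x 64 x 34 mm on the bench, right of the board. Origin at its underside.
- paint_tube: Bystander: metal paint tube 145 mm long lying on the bench, left of the board. Origin at its underside.
- medium_bottle: Bystander: amber bottle, 54 mm diameter, 130 mm high, on the bench, left. Origin at its underside.
- gesso_jar: Bystander: white jar, 76 mm diameter, 85 mm high, on the bench, right. Origin at its underside.
- palette_knife: Bystander: broad palette knife 200 mm long with a wooden handle, lying on the bench beyond the clip. Origin at its underside.
Things that resemble listed ones, but are neither listed nor needed, are in the scene too. What is meant by the part that bears scale_mid is not blue or purple, and is the larger of those in its own colour.

How it is judged:
By the outcome, as a careful person would: the job done as asked, in the order asked, and still so for the second after the job is handed in, with the robot touching nothing.
It also fails if it takes over 38 s, if anything falls off the work surface, if the arm or the gripper's body presses on something with over 40 N, if the wrist force passes 120 N, or if a joint passes its speed limit or range.

## Robot

A 6-joint arm with a two-finger parallel gripper is mounted at the origin on the work surface. World frame = base frame: x ahead of the robot, y to its left, z up, the work surface at z = 0. Lengths are in m, angles in degrees, forces in N, time in s.
With the tool pointing down it reaches from about 0.325 to 0.85 m from the base axis. Payload 4.4 kg.
Tool frame: the origin (TCP) lies at the very end of the fingers, on their centre line; the grasp point (between the pads) lies 19 mm behind it; x points along the fingers, z is the direction in which the jaws open and shut, and the axes are right-handed (so a half turn about x gives the same grasp; the last joint's range is limited). The gripper opens to 94 mm and grips with 3 to 60 N. Pads are 16 mm wide; open, the fingers measure 119 mm over their backs; the gripper's body (75 mm by 177 mm) begins 78 mm behind the grasp point.
Start: joints at [-77.149, 11.837, 88.321, -0, 79.842, -8.623], TCP at [0.21, -0.535, 0.205] pointing down, gripper open.
Joint ranges: [-156.59, 156.59], [-49.26, 127.26], [12.9, 141.05], [-63.56, 243.56], [4.71, 150.69], [-161.64, 161.64]. Speed limits (degrees/s): [159.86, 159.86, 180, 180, 180, 180].

## Interface

Orientations are given as a 3x3 rotation matrix whose columns are the frame's x, y, z axes.
In Python, from workcell import arm gives the robot as it stands. The module is installed in compiled form; this text tells all that it offers.
- The arm moves only by the shell command python3 -m pendant 'ROWS' [OPENING] [FORCE]. ROWS is JSON, a list of rows, each an object of numbers: "tx", "ty", "tz": the shift along the tool's x, y, z in mm; "spin": the turn about the tool's x in degrees. In form: [{"tx": .., "ty": .., "tz": .., "spin": ..}, ...]. A call has 1 to 8 rows; each row is the pose to reach, as a shift and turn from the pose measured when the call began, along the tool's axes at that moment; what a row does not reach only later rows make up. A row lasts 1/10 s, in which the tool goes at most 50 mm and 8.59 degrees, less where a joint would pass 70% of its speed; a pose out of reach is approached as far as the arm can. A call with a gripper value outside its range is refused whole. OPENING is the closure in counts, from 0 (fully open) to 255 (shut), set as the call begins (- or left out, the last holds). The fingers move at their own pace and stop on an object; FORCE is the grip in N (left out, the last holds). Time passes only in rows, so rows that repeat a pose let the fingers close. It gives the time, the measured TCP pose, the force and the opening at its end, in the units of the state.
- arm.observe(): the state, without advancing time (a new reading comes with each control period).
- arm.capture(name): name is "scene" or "top"; returns a dict with "color" (480x640x3 uint8, red, green, blue), "depth" (480x640 float32, m along the optical axis (not along the pixel's ray), 0 where there is no reading), "intrinsics" (3x3 intrinsics, pixels), "position" and "attitude" of the camera in the world. Camera axes: x right, y up, looking along -z (the intrinsics and any distortion apply to the point x, -y, -z); pixel columns grow to the right and rows downward; lengths in m; the calibration is good to about 2 mm. A picture is of the moment at which its call begins.
- arm.sign_off(): hands the job in, once; it reports no verdict.
The state is a dict: "t": time; "joint_pos": joint angles; "joint_vel": joint speeds; "joint_torque": joint torques, N m; "tcp_pos": TCP position; "ee_rot": TCP orientation; "contact_force": force on the tool from outside, world axes, zero at the start; "moment": the same for the moment, N m; "grip_width": finger opening in m.
Only numpy, scipy, OpenCV 4.12 (cv2) and the standard library are available. Lean on these libraries where they do the work, as an engineer would, in place of code of your own. Each camera call takes 0.05 s, during which the arm holds its last target.

## Working session

There is one attempt and no reset: what is moved stays moved. The work goes in short steps, Python scripts to look and compute and a shell command to move; the robot and the scene stay as the last step left them, time stands still between calls to the robot, and variables do not carry over. Pictures are saved under pics/ and viewed, and the job is handed in when it is done.

```bash
mkdir -p pics
python3 - <<'E'
from workcell import arm
import cv2,numpy as np,pickle
s=arm.observe()
for k in s: print(k,np.round(s[k],3).tolist())
for n in("scene","top"):
    c=arm.capture(n); pickle.dump(c,open(f"{n}0.pkl","wb"))
    cv2.imwrite(f"pics/{n}0.png",c["color"][:,:,::-1]); print(n,c["intrinsics"],c["position"],c["attitude"], c.keys())
E
```

```text
t 0.0
joint_pos [-77.148, 11.886, 88.402, 0.0, 79.842, -8.622]
joint_vel [-0.112, 0.08, -0.026, -0.036, 0.007, 0.023]
joint_torque [-0.001, -37.088, -28.141, 0.07, 0.036, -0.0]
tcp_pos [0.21, -0.534, 0.204]
ee_rot [[-0.001, 0.931, 0.366], [0.002, 0.366, -0.931], [-1.0, 0.0, -0.002]]
contact_force [0.751, 0.624, -0.041]
moment [-0.025, 0.022, 0.013]
grip_width 0.094
scene [[495.5858775    0.         317.20430381]
 [  0.         495.5858775  244.00420871]
 [  0.           0.           1.        ]] [ 0.8959676  -0.68055003  1.20485215] [[ 8.92533368e-01 -3.74430861e-01  2.51367695e-01]
 [ 4.50981290e-01  7.40721649e-01 -4.97943083e-01]
 [ 2.51763414e-04  5.57792944e-01  8.29980101e-01]] dict_keys(['color', 'depth', 'intrinsics', 'position', 'attitude'])
top [[519.47618844   0.         321.76354325]
 [  0.         519.47618844 237.74983449]
 [  0.           0.           1.        ]] [0.36290869 0.00953429 1.22578843] [[-0.00824451  0.98541421 -0.16997313]
 [-0.99961971 -0.00364861  0.02733361]
 [ 0.02631476  0.17013384  0.98506954]] dict_keys(['color', 'depth', 'intrinsics', 'position', 'attitude'])
```

View pics/scene0.png

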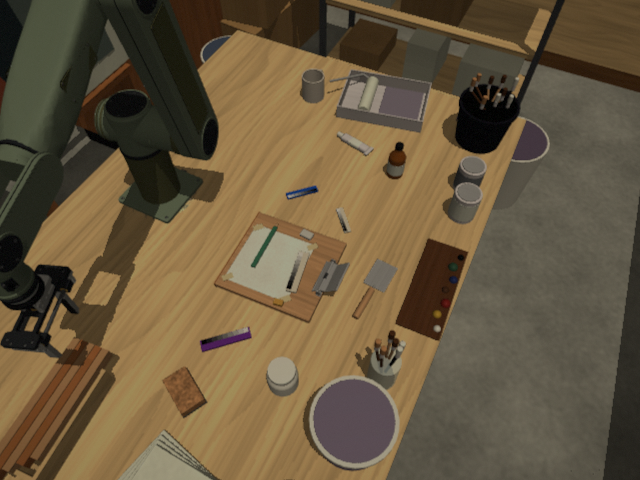

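View pics/top0.png

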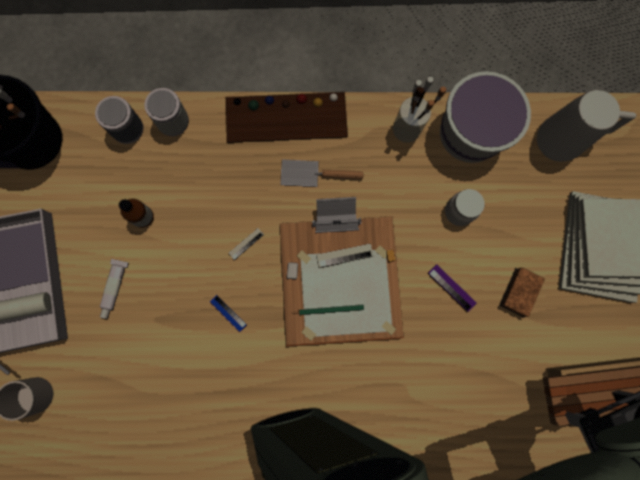

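The top view shows four scale-like laths: white on the board (344,257), small white on the bench (246,244), blue (228,313) and purple (452,287). The one on the board fits, because it is off-white and larger than the other white one. I'll confirm that in an enlarged crop.

```bash
cat > h.py <<'E'
import numpy as np,pickle,cv2
def P(c,u,v,z=None):
    K=c["intrinsics"];R=np.array(c["attitude"]);p=np.array(c["position"])
    d=R@np.array([(u-K[0,2])/K[0,0],-(v-K[1,2])/K[1,1],-1.0])
    if z is None:
        return p+d*c["depth"][int(round(v)),int(round(u))]
    return p+d*(z-p[2])/d[2]
def proj(c,X):
    K=c["intrinsics"];R=np.array(c["attitude"]);p=np.array(c["position"])
    q=R.T@(np.array(X)-p); return K[0,0]*q[0]/-q[2]+K[0,2], K[1,1]*-q[1]/-q[2]+K[1,2]
E
python3 - <<'E'
from h import *
c=pickle.load(open("top0.pkl","rb"))
im=c["color"][:,:,::-1][190:355,270:410]; im=cv2.convertScaleAbs(im,alpha=1.8)
cv2.imwrite("pics/topcrop.png",cv2.resize(im,None,fx=3.6*1,fy=3.6,interpolation=cv2.INTER_CUBIC))
c=pickle.load(open("scene0.pkl","rb"))
im=c["color"][:,:,::-1][200:330,205:395]; im=cv2.convertScaleAbs(im,alpha=1.6)
cv2.imwrite("pics/scenecrop.png",cv2.resize(im,None,fx=4,fy=4,interpolation=cv2.INTER_CUBIC))
E
```

```text
(no output)
```

View pics/topcrop.png

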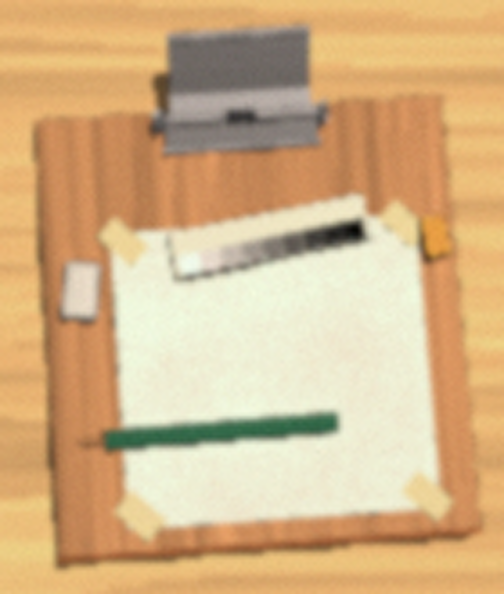

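View pics/scenecrop.png

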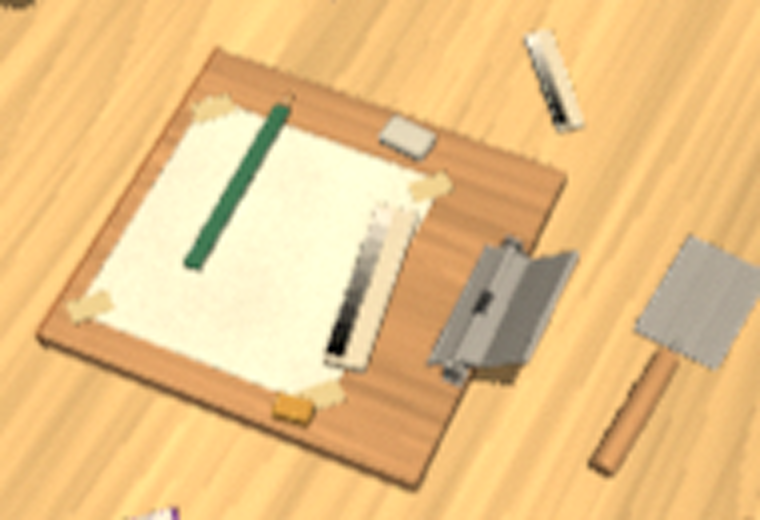

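Run:
```python
from h import *
np.set_printoptions(precision=4,suppress=True)
for nm,f,u0,v0,pts in (("top",3.6,270,190,dict(b=[(38,118),(441,96),(478,530),(60,560)],s=[(168,233),(362,196),(368,238),(177,280)],l=[(170,33),(307,27)],lip=[(164,152),(318,146)],ax=[(153,122),(327,112)])),
 ("scene",4,205,200,dict(b=[(565,178),(417,488),(40,338),(217,50)],s=[(418,214),(364,368),(325,360),(378,202)],l=[(578,253),(525,380)],lip=[(487,250),(432,365)],ax=[(512,243),(455,377)]))):
    c=pickle.load(open(nm+"0.pkl","rb")); print(nm)
    z=dict(b=.018,s=.028,l=.061,lip=.022,ax=.031)
    for k in pts:
        Q=np.array([P(c,u0+(x+.5)/f-.5,v0+(y+.5)/f-.5,z[k]) for x,y in pts[k]])
        D=np.array([P(c,u0+(x+.5)/f-.5,v0+(y+.5)/f-.5)[2] for x,y in pts[k]])
        print(k,Q[:,:2].tolist().__str__() if 0 else Q[:,:2].round(4).tolist(),"depthz",D)
        n=len(Q)
        print("   mid",Q.mean(0),"lens",[np.linalg.norm(Q[i]-Q[i-1]).round(4) for i in range(n)],"ang y-axis",[np.degrees(np.arctan2(*(Q[i]-Q[j])[[0,1]]*[-1,1])).round(2) for i,j in ((0,1),)+(((3,2),) if n==4 else ())])
```

```text
top
b [[0.6085, 0.0742], [0.6226, -0.1924], [0.3399, -0.2072], [0.3236, 0.0588]] depthz [-0.0054  0.001   0.0182  0.0171]
   mid [ 0.4736 -0.0667  0.018 ] lens [np.float64(0.2853), np.float64(0.2669), np.float64(0.2831), np.float64(0.2664)] ang y-axis [np.float64(3.03), np.float64(3.51)]
s [[0.5304, -0.0107], [0.5541, -0.137], [0.5265, -0.1403], [0.4998, -0.0163]] depthz [0.0189 0.0274 0.0188 0.0151]
   mid [ 0.5277 -0.0761  0.028 ] lens [np.float64(0.0311), np.float64(0.1286), np.float64(0.0278), np.float64(0.1268)] ang y-axis [np.float64(10.63), np.float64(12.15)]
l [[0.655, -0.0122], [0.6589, -0.1002]] depthz [0.0626 0.0639]
   mid [ 0.657  -0.0562  0.061 ] lens [np.float64(0.0881), np.float64(0.0881)] ang y-axis [np.float64(2.48)]
lip [[0.5848, -0.0085], [0.5884, -0.1096]] depthz [0.0187 0.0184]
   mid [ 0.5866 -0.0591  0.022 ] lens [np.float64(0.1012), np.float64(0.1012)] ang y-axis [np.float64(2.07)]
ax [[0.603, -0.0013], [0.6093, -0.1151]] depthz [0.0376 0.0378]
   mid [ 0.6062 -0.0582  0.031 ] lens [np.float64(0.1139), np.float64(0.1139)] ang y-axis [np.float64(3.18)]
scene
b
[... 382 characters left out ...]
0256 0.0147]
   mid [ 0.5312 -0.078   0.028 ] lens [np.float64(0.0302), np.float64(0.1281), np.float64(0.0271), np.float64(0.1314)] ang y-axis [np.float64(10.87), np.float64(12.21)]
l [[0.6546, -0.0103], [0.6645, -0.114]] depthz [ 0.0615 -0.0059]
   mid [ 0.6595 -0.0622  0.061 ] lens [np.float64(0.1042), np.float64(0.1042)] ang y-axis [np.float64(5.44)]
lip [[0.5883, -0.014], [0.5955, -0.1128]] depthz [0.0207 0.0222]
   mid [ 0.5919 -0.0634  0.022 ] lens [np.float64(0.099), np.float64(0.099)] ang y-axis [np.float64(4.17)]
ax [[0.6037, -0.006], [0.6157, -0.1182]] depthz [0.0339 0.0305]
   mid [ 0.6097 -0.0621  0.031 ] lens [np.float64(0.1129), np.float64(0.1129)] ang y-axis [np.float64(6.09)]
```

The crop confirms the target: the off-white lath on the board, with near-black to near-white steps along its half away from the clip.

My measurements, averaging both cameras:

| Quantity | Value |
|---|---|
| Axle middle | about (0.608, -0.061) |
| Board yaw | about 3.2° |
| Scale centre | about (0.5295, -0.077) |
| Scale yaw | about 11.4° |

The sizes match the given ones. I'll move above the scale first.

```bash
python3 -m pendant '[{"ty":465,"tz":-308,"spin":-80},{"ty":465,"tz":-308,"spin":-80},{"ty":465,"tz":-308,"spin":-80},{"ty":465,"tz":-308,"spin":-80},{"ty":465,"tz":-308,"spin":-80},{"ty":465,"tz":-308,"spin":-80},{"ty":465,"tz":-308,"spin":-80},{"ty":465,"tz":-308,"spin":-80}]'
```

```text
schema error: expected keys tx, ty, tz, spin
```

```bash
python3 -m pendant '[{"tx":0,"ty":465,"tz":-308,"spin":-80},{"tx":0,"ty":465,"tz":-308,"spin":-80},{"tx":0,"ty":465,"tz":-308,"spin":-80},{"tx":0,"ty":465,"tz":-308,"spin":-80},{"tx":0,"ty":465,"tz":-308,"spin":-80},{"tx":0,"ty":465,"tz":-308,"spin":-80},{"tx":0,"ty":465,"tz":-308,"spin":-80},{"tx":0,"ty":465,"tz":-308,"spin":-80}]' 0 5
```

```text
t: 0.9
tcp_pos: [0.4402, -0.2052, 0.205]
ee_rot: [[-0.0, -0.01, 1.0], [0.002, 1.0, 0.01], [-1.0, 0.002, -0.0]]
contact_force: [0.0, -0.2, 0.0]
grip_width: 0.0942
```

```bash
python3 -m pendant '[{"tx":50,"ty":127,"tz":90,"spin":-10.8},{"tx":100,"ty":127,"tz":90,"spin":-10.8},{"tx":125,"ty":127,"tz":90,"spin":-10.8},{"tx":125,"ty":127,"tz":90,"spin":-10.8},{"tx":125,"ty":127,"tz":90,"spin":-10.8},{"tx":125,"ty":127,"tz":90,"spin":-10.8},{"tx":125,"ty":127,"tz":90,"spin":-10.8}]'
python3 - <<'E'
from h import *
from workcell import arm
s=arm.observe();print(s["tcp_pos"],s["ee_rot"],s["t"])
for n in("scene","top"):
    c=arm.capture(n); pickle.dump(c,open(f"{n}1.pkl","wb"))
    T=np.array(s["tcp_pos"]);u,v=proj(c,T);print(n,u,v)
    u0,v0=int(u)-70,int(v)-60
    im=cv2.convertScaleAbs(c["color"][v0:v0+130,u0:u0+150,::-1],alpha=1.8)
    im=cv2.resize(im,None,fx=4,fy=4,interpolation=cv2.INTER_CUBIC)
    R=np.array(s["ee_rot"])
    for k in(-.0471,0,.0471):
        a,b=proj(c,T+R[:,2]*k);cv2.circle(im,(int((a-u0+.5)*4),int((b-v0+.5)*4)),3,(0,0,255),-1)
    cv2.imwrite(f"pics/{n}1.png",im)
E
```

```text
t: 1.6
tcp_pos: [0.5295, -0.0782, 0.0815]
ee_rot: [[0.001, -0.197, 0.98], [0.001, 0.98, 0.197], [-1.0, 0.001, 0.001]]
contact_force: [0.5, -0.4, 0.4]
grip_width: 0.094
[ 0.52945843 -0.07823071  0.08147218] [[ 1.22119285e-03 -1.96724882e-01  9.80457969e-01]
 [ 7.69331726e-04  9.80458595e-01  1.96724050e-01]
 [-9.99998958e-01  5.14059419e-04  1.34867572e-03]] 1.6
scene 296.3359657547017 260.1803721970866
top 346.9967439023389 251.31893739175402
```

View pics/scene1.png

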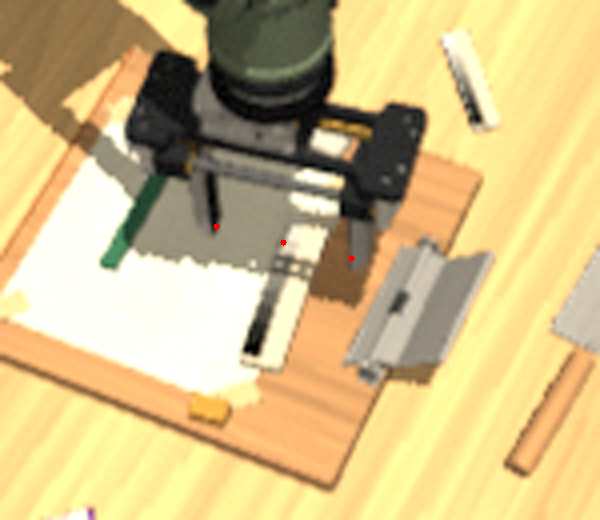

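View pics/top1.png

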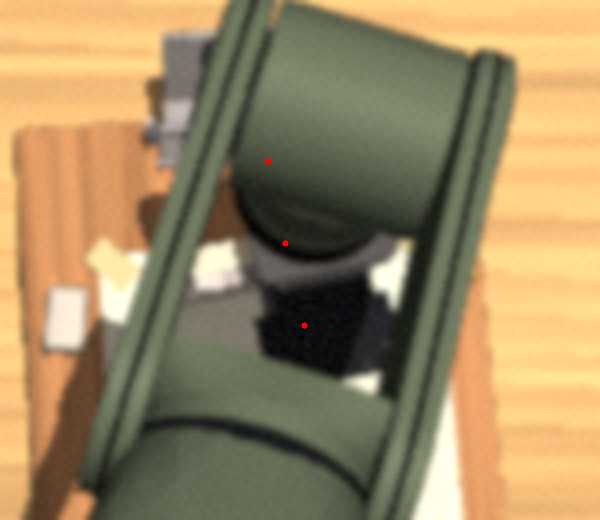

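The scene picture shows the fingertips at about (213,233) and (357,268) in the crop. They agree with the projected TCP within about 2 mm and straddle the scale. Fully open, the far finger would come down on the jaw, so I'll narrow the opening to about 50 mm before descending.

```bash
python3 -m pendant '[{"tx":0,"ty":0,"tz":0,"spin":0},{"tx":0,"ty":0,"tz":0,"spin":0},{"tx":0,"ty":0,"tz":0,"spin":0},{"tx":15,"ty":0,"tz":0,"spin":0},{"tx":30,"ty":0,"tz":0,"spin":0}]' 119 4
```

```text
t: 2.2
tcp_pos: [0.5308, -0.0793, 0.0529]
ee_rot: [[0.005, -0.195, 0.981], [-0.0, 0.981, 0.195], [-1.0, -0.001, 0.005]]
contact_force: [0.8, -0.0, 0.5]
grip_width: 0.0575
```

```bash
python3 -m pendant '[{"tx":10,"ty":0,"tz":-1,"spin":0},{"tx":20,"ty":0,"tz":-2,"spin":0},{"tx":27,"ty":0,"tz":-2,"spin":0},{"tx":31,"ty":0,"tz":-2,"spin":0},{"tx":31,"ty":0,"tz":-2,"spin":0}]' - 4
```

```text
t: 2.7
tcp_pos: [0.5287, -0.0796, 0.0214]
ee_rot: [[0.004, -0.195, 0.981], [-0.0, 0.981, 0.195], [-1.0, -0.001, 0.004]]
contact_force: [-0.1, -0.6, -0.2]
grip_width: 0.0501
```

Run:
```python
from h import *
from workcell import arm
s=arm.observe();print(s["tcp_pos"],s["contact_force"],s["grip_width"])
c=arm.capture("scene"); pickle.dump(c,open("scene2.pkl","wb"))
im=cv2.convertScaleAbs(c["color"][200:330,220:370,::-1],alpha=1.8)
cv2.imwrite("pics/scene2.png",cv2.resize(im,None,fx=4,fy=4,interpolation=cv2.INTER_CUBIC))
```

```text
[ 0.5287341  -0.07957463  0.02141026] [-0.07701056 -0.57838066 -0.18672834] 0.050069743002495525
```

View pics/scene2.png

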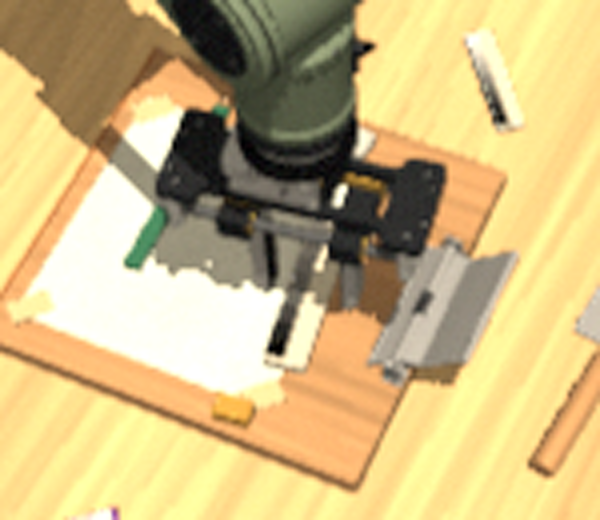

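The scale is between the fingers, with the tips 3 mm above the board. I'll close gently so I can slide and square it in front of the clip.

```bash
python3 -m pendant '[{"tx":0,"ty":0,"tz":0,"spin":0},{"tx":0,"ty":0,"tz":0,"spin":0},{"tx":0,"ty":0,"tz":0,"spin":0},{"tx":0,"ty":0,"tz":0,"spin":0},{"tx":0,"ty":0,"tz":0,"spin":0}]' 255 4
```

```text
t: 3.25
tcp_pos: [0.5295, -0.0798, 0.0223]
ee_rot: [[0.006, -0.195, 0.981], [-0.001, 0.981, 0.195], [-1.0, -0.002, 0.006]]
contact_force: [-0.1, 0.7, 2.0]
grip_width: 0.0299
```

The gripper holds it at 29.9 mm wide, so the scale's yaw is 11.2°. I'll slide it to the centreline and square it 55 mm before the axle.

```bash
python3 -m pendant '[{"tx":0.5,"ty":2,"tz":5,"spin":2},{"tx":0.5,"ty":4,"tz":10,"spin":4},{"tx":0.5,"ty":6,"tz":15,"spin":6},{"tx":0.5,"ty":8,"tz":20,"spin":8},{"tx":0.5,"ty":8.5,"tz":25,"spin":8},{"tx":0.5,"ty":8.5,"tz":25,"spin":8},{"tx":0.5,"ty":8.5,"tz":25,"spin":8}]'
```

```text
t: 3.95
tcp_pos: [0.5533, -0.0665, 0.0223]
ee_rot: [[0.008, -0.057, 0.998], [-0.0, 0.998, 0.057], [-1.0, -0.001, 0.008]]
contact_force: [1.5, 0.2, 1.9]
grip_width: 0.0296
```

Run:
```python
from h import *
from workcell import arm
s=arm.observe();print(s["tcp_pos"],s["contact_force"],s["grip_width"])
c=arm.capture("scene"); pickle.dump(c,open("scene3.pkl","wb"))
im=cv2.convertScaleAbs(c["color"][220:320,240:365,::-1],alpha=1.8)
cv2.imwrite("pics/scene3.png",cv2.resize(im,None,fx=6,fy=6,interpolation=cv2.INTER_CUBIC))
```

```text
[ 0.55328854 -0.06651484  0.02226206] [1.46378472 0.23274873 1.85733307] 0.02962121403810854
```

View pics/scene3.png

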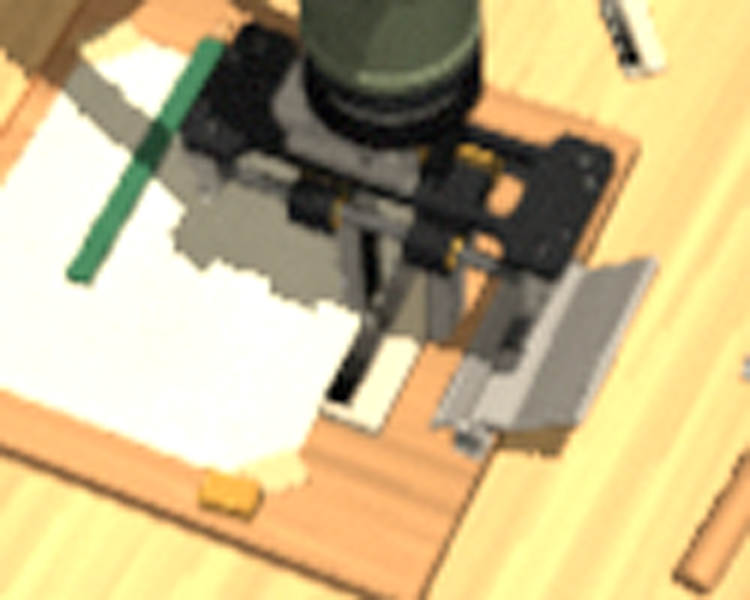

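The scale is square and in line with the clip, and its right end shows at crop (325–378, 403–430). I'll open slightly and rise clear for a look.

```bash
python3 -m pendant '[{"tx":0,"ty":0,"tz":0,"spin":0},{"tx":0,"ty":0,"tz":0,"spin":0},{"tx":0,"ty":0,"tz":0,"spin":0},{"tx":-20,"ty":0,"tz":0,"spin":0},{"tx":-50,"ty":0,"tz":0,"spin":0},{"tx":-90,"ty":0,"tz":0,"spin":0},{"tx":-120,"ty":0,"tz":-40,"spin":0},{"tx":-120,"ty":0,"tz":-80,"spin":0}]' 157 4
```

```text
t: 4.8
tcp_pos: [0.4757, -0.0724, 0.1465]
ee_rot: [[0.018, -0.058, 0.998], [-0.004, 0.998, 0.058], [-1.0, -0.005, 0.017]]
contact_force: [0.2, -0.8, 1.1]
grip_width: 0.0365
```

Run:
```python
from h import *
from workcell import arm
s=arm.observe();print(s["tcp_pos"],s["contact_force"],s["grip_width"])
for n,(u0,v0) in dict(scene=(240,220),top=(270,185)).items():
    c=arm.capture(n); pickle.dump(c,open(n+"4.pkl","wb"))
    im=cv2.convertScaleAbs(c["color"][v0:v0+100,u0:u0+130,::-1],alpha=1.8)
    cv2.imwrite(f"pics/{n}4.png",cv2.resize(im,None,fx=6,fy=6,interpolation=cv2.INTER_CUBIC))
```

```text
[ 0.47570719 -0.07240514  0.14649389] [ 0.18311343 -0.78569655  1.07506035] 0.03650037894387368
```

View pics/scene4.png

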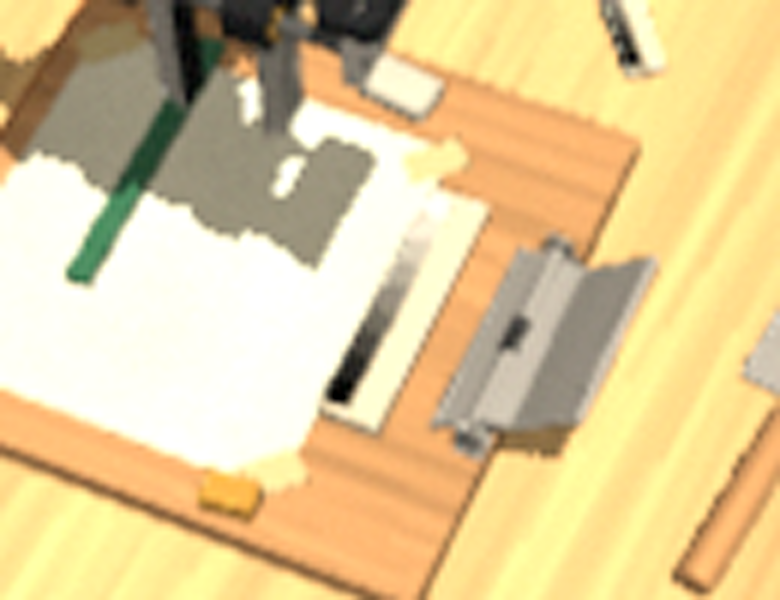

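View pics/top4.png

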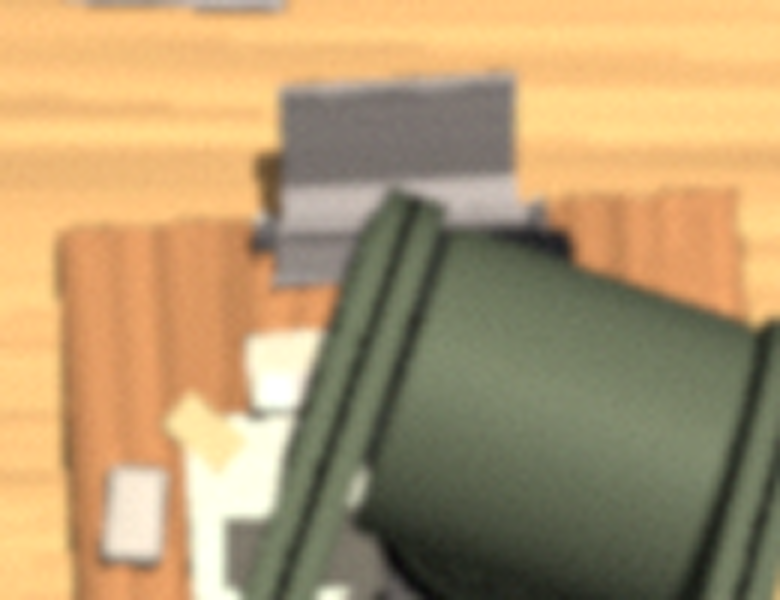

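Run:
```python
from h import *
np.set_printoptions(precision=4,suppress=True)
c=pickle.load(open("scene4.pkl","rb"))
g=lambda x,y,z:P(c,240+(x+.5)/6-.5,220+(y+.5)/6-.5,z)[:2]
S=np.array([g(490,205,.028),g(378,432,.028),g(325,405,.028),g(433,188,.028)])
print("scale",S,S.mean(0),[np.linalg.norm(S[i]-S[i-1]) for i in range(4)])
v=S[0]-S[1];print("yaw",np.degrees(np.arctan2(-v[0],v[1])))
b1=g(638,150,.018);b2=g(417,600,.018);v=b1-b2;print("board edge yaw",np.degrees(np.arctan2(-v[0],v[1])),b1)
a=np.array([g(560,243,.031),g(470,437,.031)]);print("axle",a,a.mean(0))
l=np.array([g(658,260,.0635),g(562,450,.0635)]);print("lever far edge",l,l.mean(0))
# model overlay
im=cv2.imread("pics/scene4.png")
for th,O,col in((3.3,(.6105,-.064),(0,0,255)),(3.3,(.608,-.061),(255,0,0))):
    t=np.radians(th);R=np.array([[np.cos(t),-np.sin(t)],[np.sin(t),np.cos(t)]])
    def px(x,y,z):
        w=np.array(O)+R@[x,y];u,vv=proj(c,[w[0],w[1],z]);return [int((u-240+.5)*6-.5),int((vv-220+.5)*6-.5)]
    for q in([(.009,.135,.018),(.009,-.135,.018)],[(-.021,.052,.02),(-.021,-.052,.02)],[(.0453,.046,.0635),(.0453,-.046,.0635),(.0148,-.046,.033),(.0148,.046,.033),(.0453,.046,.0635)],[(0,.055,.031),(0,-.055,.031)]):
        cv2.polylines(im,[np.array([px(*p) for p in q])],False,col,1)
cv2.imwrite("pics/ov4.png",im)
```

```text
scale [[ 0.5647  0.0011]
 [ 0.574  -0.1297]
 [ 0.5462 -0.1283]
 [ 0.5364 -0.0025]] [ 0.5553 -0.0649] [np.float64(0.02852905447868799), np.float64(0.1311302728426776), np.float64(0.02775745475699354), np.float64(0.12616797056928544)]
yaw 4.051353722234368
board edge yaw 3.046413887749692 [0.6113 0.067 ]
axle [[ 0.604  -0.0048]
 [ 0.6126 -0.1149]] [ 0.6083 -0.0598]
lever far edge [[ 0.6555 -0.0117]
 [ 0.6588 -0.1182]] [ 0.6572 -0.065 ]
```

View pics/ov4.png

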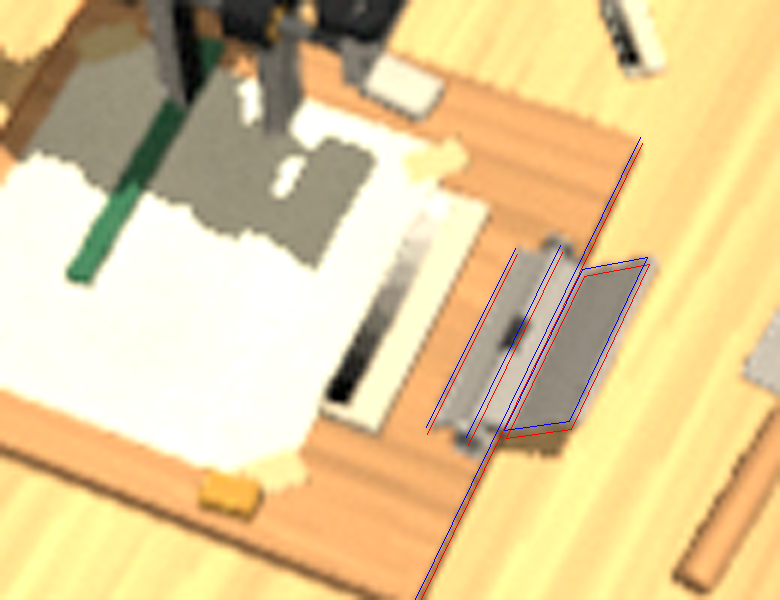

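Compared with the grip readings, the scene camera reads about 2 mm too far in +x. In the robot frame the axle is then at about (0.609, -0.063) and the scale's near edge about 71 mm before it, square and within about 3 mm of centre. I'll open fully and go above the pose with one finger over the lever and the other behind the scale.

```bash
python3 -m pendant '[{"tx":0,"ty":3.7,"tz":40,"spin":0},{"tx":0,"ty":3.7,"tz":80,"spin":0},{"tx":15,"ty":3.7,"tz":105,"spin":0},{"tx":40,"ty":3.7,"tz":105,"spin":0},{"tx":60,"ty":3.7,"tz":105,"spin":0},{"tx":60,"ty":3.7,"tz":105,"spin":0},{"tx":60,"ty":3.7,"tz":105,"spin":0}]' 0 4
```

```text
t: 5.6
tcp_pos: [0.5719, -0.0603, 0.0804]
ee_rot: [[0.002, -0.056, 0.998], [0.001, 0.998, 0.056], [-1.0, 0.001, 0.002]]
contact_force: [0.1, 0.1, 0.1]
grip_width: 0.0888
```

```bash
cat > look.py <<'E'
import sys
from h import *
from workcell import arm
tag=sys.argv[1]
s=arm.observe();T=np.array(s["tcp_pos"]);R=np.array(s["ee_rot"])
print(s["t"],T.round(4),np.round(s["contact_force"],1),round(s["grip_width"],4))
O=np.array([.609,-.063]);t=np.radians(3.3);B=np.array([[np.cos(t),-np.sin(t)],[np.sin(t),np.cos(t)]])
for k,nm in((-1,"pusher inner"),(1,"lever inner")):
    w=T+R[:,2]*k*s["grip_width"]/2; print(nm,"board mm",(B.T@(w[:2]-O)*1000).round(1),"z",round(w[2]*1000,1))
c=arm.capture("scene"); pickle.dump(c,open(f"scene{tag}.pkl","wb"))
im=cv2.convertScaleAbs(c["color"][220:320,240:370,::-1],alpha=1.8)
cv2.imwrite(f"pics/scene{tag}.png",cv2.resize(im,None,fx=6,fy=6,interpolation=cv2.INTER_CUBIC))
E
python3 look.py 5
```

```text
5.6 [ 0.5719 -0.0603  0.0804] [0.1 0.1 0.1] 0.0888
pusher inner board mm [-81.3   4.9] z 80.3
lever inner board mm [7.5 4.8] z 80.5
```

View pics/scene5.png

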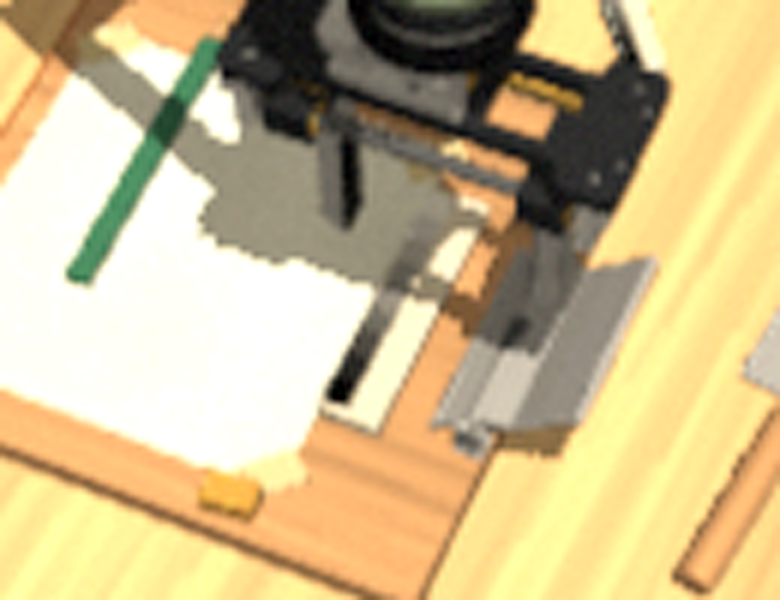

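```bash
python3 -m pendant '[{"tx":0,"ty":-2.5,"tz":8.5,"spin":0},{"tx":0,"ty":-2.5,"tz":8.5,"spin":0},{"tx":10,"ty":-2.5,"tz":8.5,"spin":0},{"tx":20,"ty":-2.5,"tz":8.5,"spin":0},{"tx":26,"ty":-2.5,"tz":8.5,"spin":0},{"tx":26,"ty":-2.5,"tz":8.5,"spin":0}]' 0 4; python3 look.py 6
```

```text
t: 6.25
tcp_pos: [0.5797, -0.0621, 0.0535]
ee_rot: [[0.0, -0.056, 0.998], [0.002, 0.998, 0.056], [-1.0, 0.001, 0.0]]
contact_force: [0.3, -0.7, -0.0]
grip_width: 0.0942
6.25 [ 0.5797 -0.0621  0.0535] [ 0.3 -0.7 -0. ] 0.0942
pusher inner board mm [-76.3   2.6] z 53.5
lever inner board mm [17.9  2.5] z 53.5
```

View pics/scene6.png

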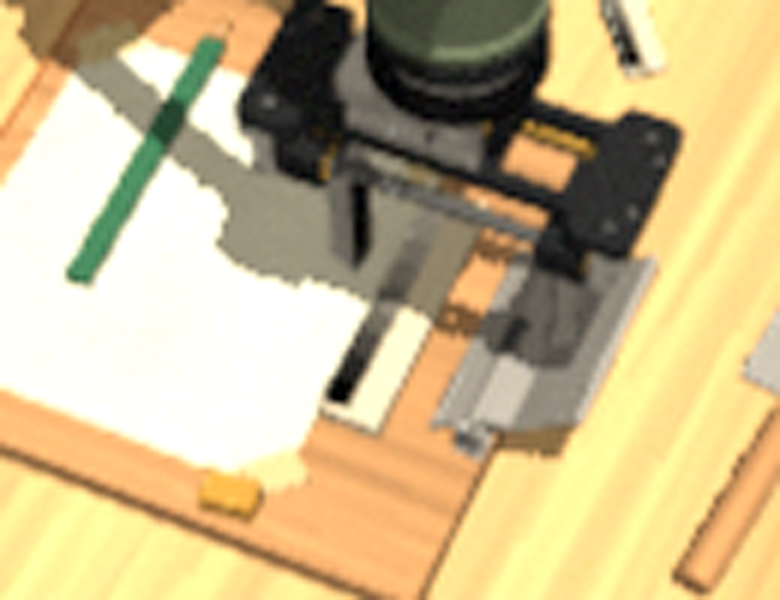

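The lever finger is over the plate, and the pusher is behind the scale. I'll press down.

```bash
python3 -m pendant '[{"tx":4,"ty":0,"tz":0,"spin":0},{"tx":8,"ty":0,"tz":0,"spin":0},{"tx":12,"ty":0,"tz":0,"spin":0},{"tx":16,"ty":0,"tz":0,"spin":0},{"tx":20,"ty":0,"tz":0,"spin":0},{"tx":20,"ty":0,"tz":0,"spin":0}]'; python3 look.py 7
```

```text
t: 6.9
tcp_pos: [0.5811, -0.0623, 0.0345]
ee_rot: [[0.003, -0.056, 0.998], [0.001, 0.998, 0.056], [-1.0, 0.001, 0.003]]
contact_force: [0.1, 0.4, 3.0]
grip_width: 0.0941
6.9 [ 0.5811 -0.0623  0.0345] [0.1 0.4 3. ] 0.0941
pusher inner board mm [-74.9   2.3] z 34.3
lever inner board mm [19.2  2.2] z 34.6
```

View pics/scene7.png

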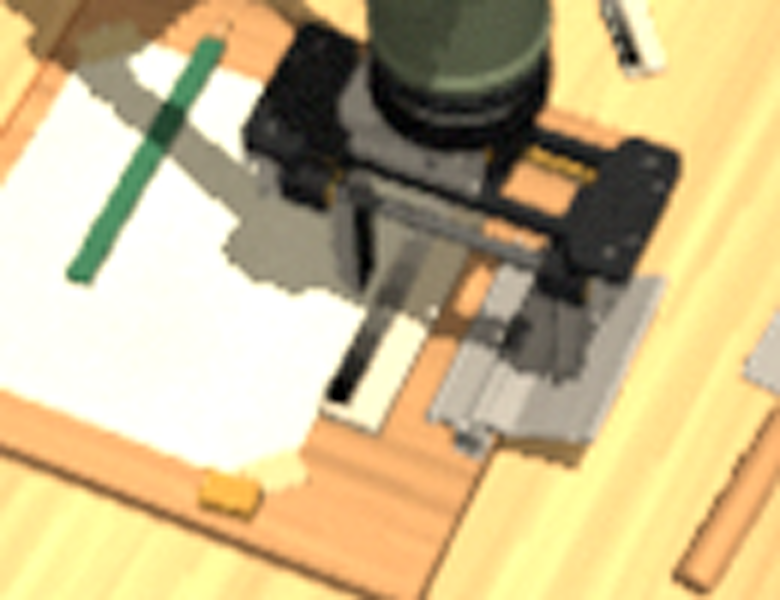

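The lever is going down and the jaw is rising, with about 3 N on the tool. I'll carry on to the limit.

```bash
python3 -m pendant '[{"tx":3,"ty":0,"tz":0,"spin":0},{"tx":6,"ty":0,"tz":0,"spin":0},{"tx":9,"ty":0,"tz":0,"spin":0},{"tx":11,"ty":0,"tz":0,"spin":0},{"tx":12,"ty":0,"tz":0,"spin":0},{"tx":12,"ty":0,"tz":0,"spin":0}]'; python3 look.py 8
```

```text
t: 7.55
tcp_pos: [0.58, -0.0624, 0.0227]
ee_rot: [[0.001, -0.056, 0.998], [0.001, 0.998, 0.056], [-1.0, 0.001, 0.001]]
contact_force: [-3.3, 0.2, 8.1]
grip_width: 0.094
7.55 [ 0.58   -0.0624  0.0227] [-3.3  0.2  8.1] 0.094
pusher inner board mm [-76.    2.3] z 22.6
lever inner board mm [18.1  2.2] z 22.7
```

View pics/scene8.png

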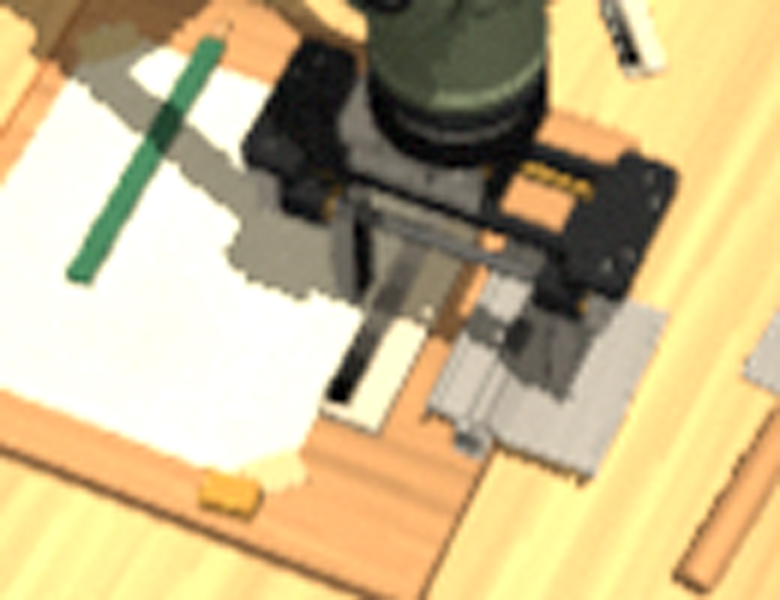

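The lever is down nearly level, with 8 N on the tool and the jaw raised. I'll start pushing in stages, advancing the arm and closing the fingers together so the lever finger stays put.

```bash
python3 -m pendant '[{"tx":0.6,"ty":0,"tz":3,"spin":0},{"tx":0.6,"ty":0,"tz":5,"spin":0},{"tx":0.6,"ty":0,"tz":7,"spin":0},{"tx":0.6,"ty":0,"tz":8,"spin":0},{"tx":0.6,"ty":0,"tz":8,"spin":0}]' 27 12; python3 look.py 9
```

```text
t: 8.1
tcp_pos: [0.5849, -0.0621, 0.0223]
ee_rot: [[-0.007, -0.057, 0.998], [0.001, 0.998, 0.057], [-1.0, 0.001, -0.007]]
contact_force: [-10.2, 0.1, 13.1]
grip_width: 0.0837
8.1 [ 0.5849 -0.0621  0.0223] [-10.2   0.1  13.1] 0.0837
pusher inner board mm [-65.9   2.3] z 22.6
lever inner board mm [17.8  2.2] z 22.1
```

View pics/scene9.png

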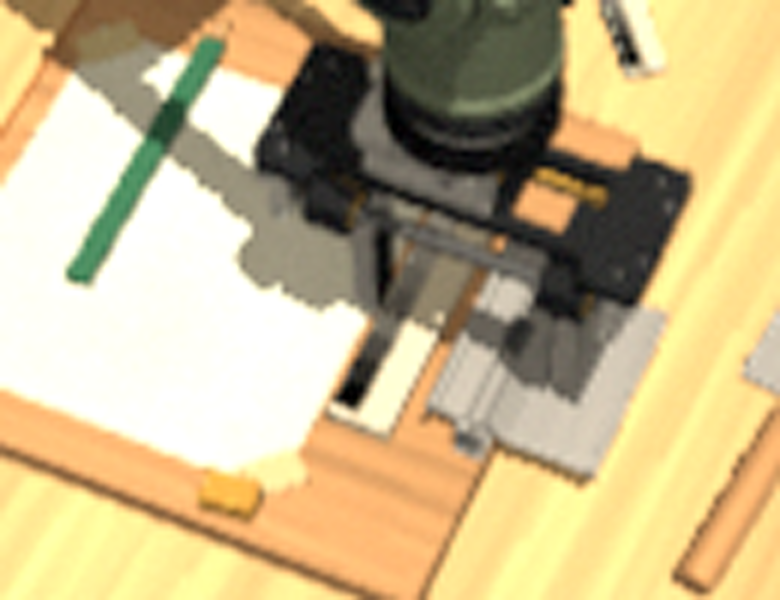

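The scale has started to slide: its right end moved from (378,432) to (390,435). The lever is holding, and -10 N in x looks like friction on the lever plate. I'll continue with less downward overpress.

```bash
python3 -m pendant '[{"tx":-0.2,"ty":0,"tz":4,"spin":0},{"tx":-0.2,"ty":0,"tz":6,"spin":0},{"tx":-0.2,"ty":0,"tz":8,"spin":0},{"tx":-0.2,"ty":0,"tz":9,"spin":0},{"tx":-0.2,"ty":0,"tz":9,"spin":0}]' 54 12; python3 look.py 10
```

```text
t: 8.65
tcp_pos: [0.5899, -0.0619, 0.0226]
ee_rot: [[-0.015, -0.058, 0.998], [0.001, 0.998, 0.058], [-1.0, 0.001, -0.015]]
contact_force: [-10.5, -1.3, 13.7]
grip_width: 0.0737
8.65 [ 0.5899 -0.0619  0.0226] [-10.5  -1.3  13.7] 0.0737
pusher inner board mm [-55.9   2.2] z 23.2
lever inner board mm [17.9  2.2] z 22.0
```

View pics/scene10.png

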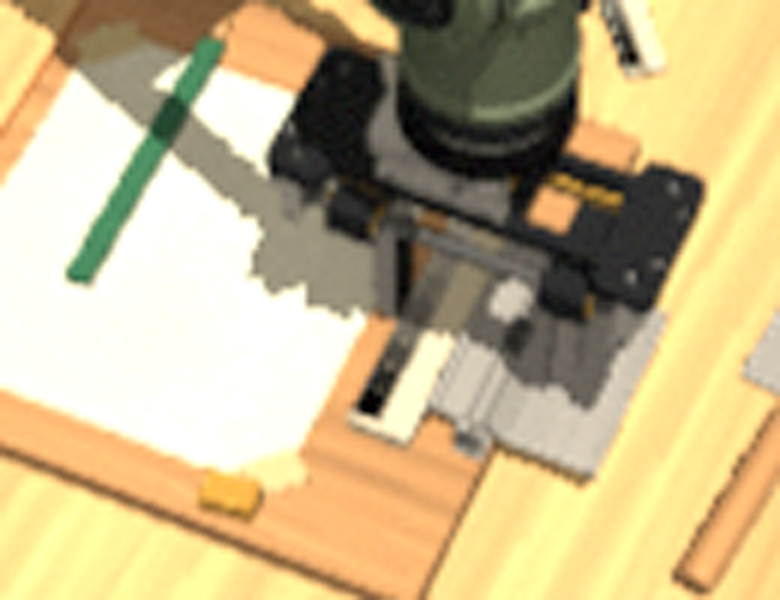

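The scale is just entering under the lip, square, with the lever steady. I'll continue.

```bash
python3 -m pendant '[{"tx":-0.6,"ty":0,"tz":4,"spin":0},{"tx":-0.6,"ty":0,"tz":6,"spin":0},{"tx":-0.6,"ty":0,"tz":8,"spin":0},{"tx":-0.6,"ty":0,"tz":9,"spin":0},{"tx":-0.6,"ty":0,"tz":9,"spin":0}]' 79 12; python3 look.py 11
```

```text
t: 9.2
tcp_pos: [0.5951, -0.0615, 0.0229]
ee_rot: [[-0.024, -0.058, 0.998], [0.0, 0.998, 0.058], [-1.0, 0.002, -0.024]]
contact_force: [-8.8, -1.0, 10.9]
grip_width: 0.0647
9.2 [ 0.5951 -0.0615  0.0229] [-8.8 -1.  10.9] 0.0647
pusher inner board mm [-46.1   2.3] z 23.7
lever inner board mm [18.6  2.3] z 22.1
```

View pics/scene11.png

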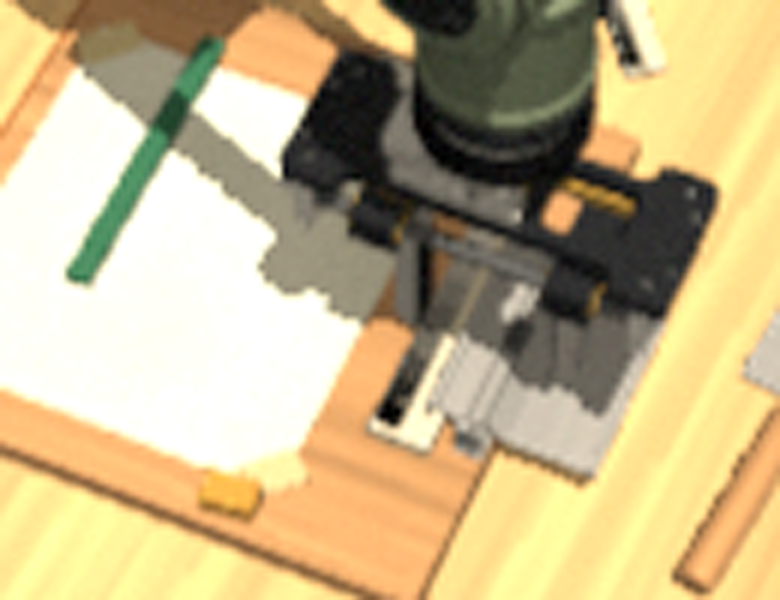

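```bash
python3 -m pendant '[{"tx":-0.3,"ty":0,"tz":4,"spin":0},{"tx":-0.3,"ty":0,"tz":6,"spin":0},{"tx":-0.3,"ty":0,"tz":7,"spin":0},{"tx":-0.3,"ty":0,"tz":7,"spin":0},{"tx":-0.3,"ty":0,"tz":7,"spin":0}]' 95 12; python3 look.py 12
```

```text
t: 9.75
tcp_pos: [0.5982, -0.0614, 0.0231]
ee_rot: [[-0.033, -0.058, 0.998], [0.0, 0.998, 0.058], [-0.999, 0.002, -0.033]]
contact_force: [-9.8, -1.7, 13.2]
grip_width: 0.059
9.75 [ 0.5982 -0.0614  0.0231] [-9.8 -1.7 13.2] 0.059
pusher inner board mm [-40.1   2.2] z 24.0
lever inner board mm [18.8  2.3] z 22.1
```

View pics/scene12.png

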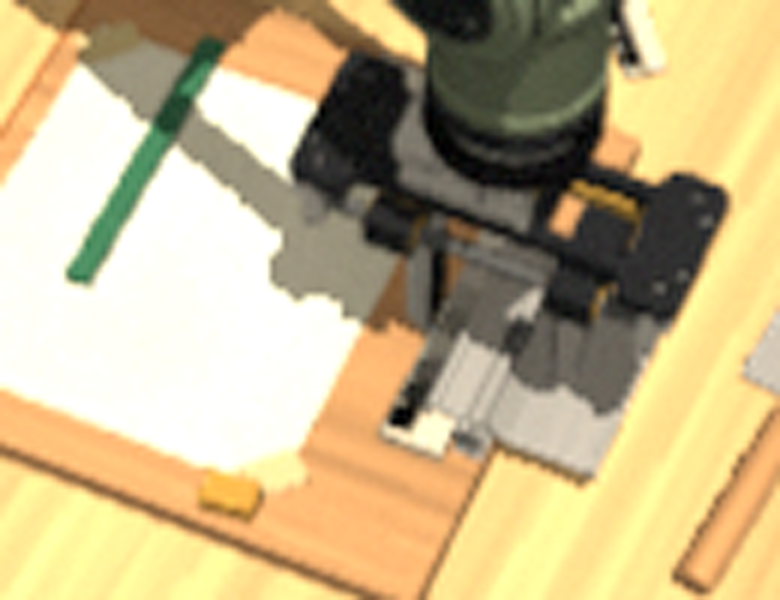

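```bash
python3 -m pendant '[{"tx":-0.2,"ty":0,"tz":3,"spin":0},{"tx":-0.2,"ty":0,"tz":5,"spin":0},{"tx":-0.2,"ty":0,"tz":6,"spin":0},{"tx":-0.2,"ty":0,"tz":6,"spin":0},{"tx":-0.2,"ty":0,"tz":6,"spin":0}]' 110 12; python3 look.py 13
```

```text
t: 10.3
tcp_pos: [0.5979, -0.0614, 0.0234]
ee_rot: [[-0.047, -0.059, 0.997], [-0.0, 0.998, 0.059], [-0.999, 0.003, -0.047]]
contact_force: [-15.7, -1.3, 19.0]
grip_width: 0.0567
10.3 [ 0.5979 -0.0614  0.0234] [-15.7  -1.3  19. ] 0.0567
pusher inner board mm [-39.3   2.2] z 24.7
lever inner board mm [17.4  2.3] z 22.1
```

View pics/scene13.png

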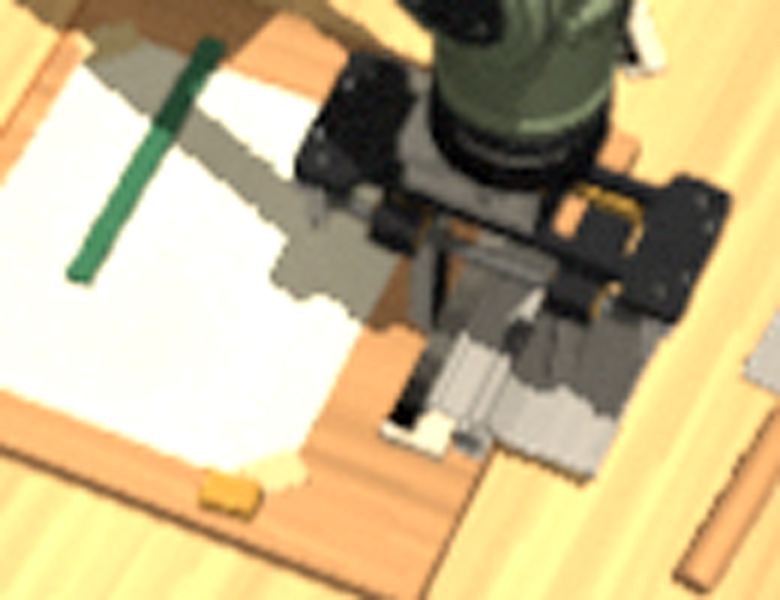

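The fingers stalled at 56.7 mm against a command of 53.5, the x force rose to -16 N, and the scale did not move further in the picture. It is home against the stop. I'll back the pusher off a little with the lever still held.

```bash
python3 -m pendant '[{"tx":0,"ty":0,"tz":0,"spin":0},{"tx":0,"ty":0,"tz":0,"spin":0},{"tx":0,"ty":0,"tz":0,"spin":0},{"tx":0,"ty":0,"tz":0,"spin":0}]' 86 12; python3 look.py 14
```

```text
t: 10.75
tcp_pos: [0.5954, -0.0616, 0.0238]
ee_rot: [[-0.053, -0.059, 0.997], [-0.0, 0.998, 0.059], [-0.999, 0.003, -0.052]]
contact_force: [-6.8, 0.2, 12.4]
grip_width: 0.0623
10.75 [ 0.5954 -0.0616  0.0238] [-6.8  0.2 12.4] 0.0623
pusher inner board mm [-44.6   2.1] z 25.4
lever inner board mm [17.6  2.2] z 22.2
```

View pics/scene14.png

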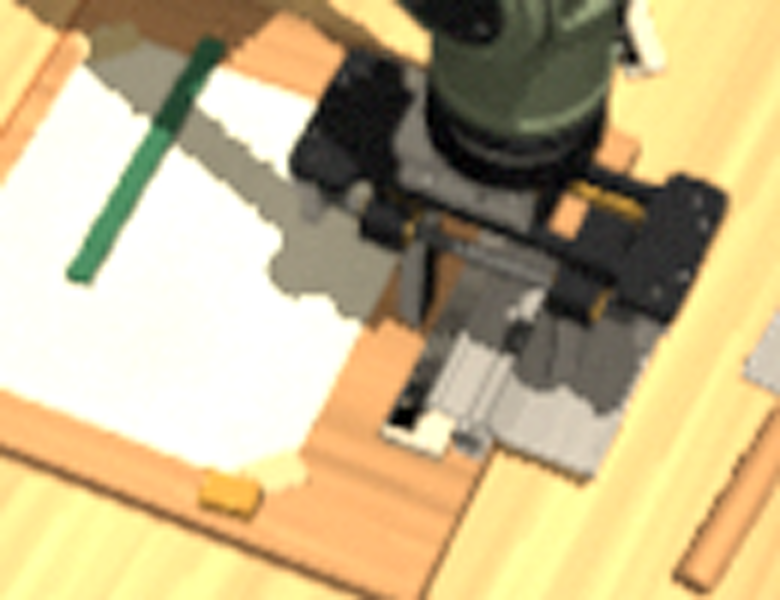

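The scale stays put with the pusher 5 mm clear of it. I'll let the clip close slowly and rise.

```bash
python3 -m pendant '[{"tx":-2,"ty":0,"tz":0,"spin":0},{"tx":-4,"ty":0,"tz":0,"spin":0},{"tx":-6,"ty":0,"tz":0,"spin":0},{"tx":-8,"ty":0,"tz":0,"spin":0},{"tx":-10,"ty":0,"tz":0,"spin":0},{"tx":-13,"ty":0,"tz":0,"spin":0},{"tx":-18,"ty":0,"tz":0,"spin":0},{"tx":-25,"ty":0,"tz":0,"spin":0}]'; python3 look.py 15
```

```text
t: 11.6
tcp_pos: [0.5961, -0.0615, 0.0485]
ee_rot: [[-0.054, -0.059, 0.997], [-0.0, 0.998, 0.059], [-0.999, 0.003, -0.054]]
contact_force: [-0.3, 0.1, -0.2]
grip_width: 0.0627
11.6 [ 0.5961 -0.0615  0.0485] [-0.3  0.1 -0.2] 0.0627
pusher inner board mm [-44.1   2.2] z 50.2
lever inner board mm [18.5  2.3] z 46.9
```

View pics/scene15.png

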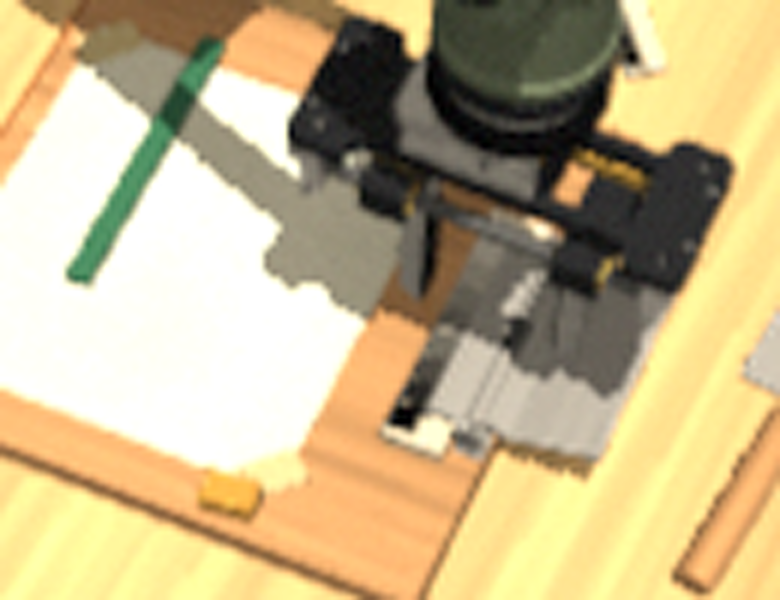

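The clip has closed on the scale and the contact force is zero. I'll rise and move well away.

```bash
python3 -m pendant '[{"tx":-40,"ty":0,"tz":0,"spin":0},{"tx":-80,"ty":0,"tz":0,"spin":0},{"tx":-120,"ty":0,"tz":0,"spin":0},{"tx":-160,"ty":0,"tz":0,"spin":0},{"tx":-160,"ty":-50,"tz":-30,"spin":0},{"tx":-160,"ty":-100,"tz":-60,"spin":0},{"tx":-160,"ty":-150,"tz":-90,"spin":0},{"tx":-160,"ty":-200,"tz":-120,"spin":0}]'
python3 -m pendant '[{"tx":0,"ty":-50,"tz":-30,"spin":0},{"tx":0,"ty":-100,"tz":-60,"spin":0},{"tx":0,"ty":-150,"tz":-90,"spin":0},{"tx":0,"ty":-200,"tz":-120,"spin":0},{"tx":0,"ty":-200,"tz":-120,"spin":0},{"tx":0,"ty":-200,"tz":-120,"spin":0}]'
python3 look.py 16
python3 - <<'E'
from h import *
from workcell import arm
c=arm.capture("top");pickle.dump(c,open("top16.pkl","wb"))
im=cv2.convertScaleAbs(c["color"][185:285,270:400,::-1],alpha=1.8)
cv2.imwrite("pics/top16.png",cv2.resize(im,None,fx=6,fy=6,interpolation=cv2.INTER_CUBIC))
s=pickle.load(open("scene16.pkl","rb"))
cv2.imwrite("pics/full16.png",np.hstack([cv2.resize(cv2.convertScaleAbs(x["color"][:,:,::-1],alpha=1.5),(400,300),interpolation=cv2.INTER_AREA) for x in(s,c)]))
a=pickle.load(open("scene0.pkl","rb"));d=cv2.absdiff(cv2.GaussianBlur(a["color"],(5,5),0),cv2.GaussianBlur(s["color"],(5,5),0)).max(2)
cv2.imwrite("pics/diff16.png",cv2.convertScaleAbs(d,alpha=4))
E
```

```text
t: 12.45
tcp_pos: [0.5124, -0.2404, 0.2158]
ee_rot: [[-0.05, -0.06, 0.997], [-0.002, 0.998, 0.06], [-0.999, 0.001, -0.05]]
contact_force: [0.6, 0.2, -0.2]
grip_width: 0.0626
t: 13.05
tcp_pos: [0.4022, -0.4514, 0.2219]
ee_rot: [[-0.05, -0.054, 0.997], [-0.004, 0.999, 0.054], [-0.999, -0.001, -0.05]]
contact_force: [0.3, 0.2, -0.1]
grip_width: 0.0625
13.05 [ 0.4022 -0.4514  0.2219] [ 0.3  0.2 -0.1] 0.0625
pusher inner board mm [-260.1 -375.7] z 223.5
lever inner board mm [-197.6 -375.9] z 220.3
```

View pics/scene16.png

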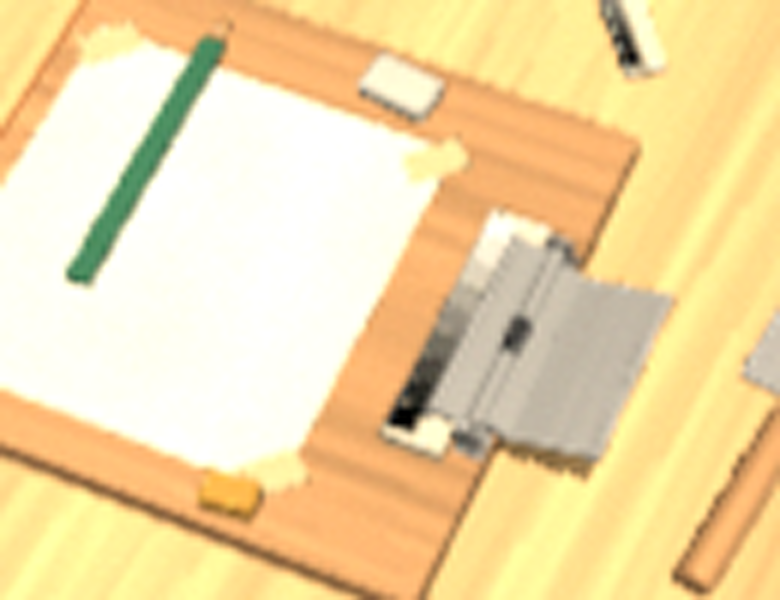

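View pics/top16.png

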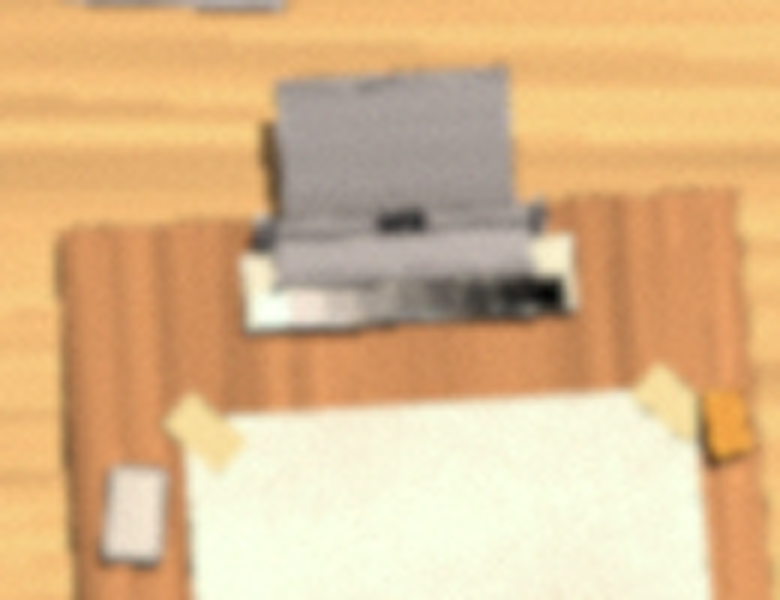

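View pics/diff16.png

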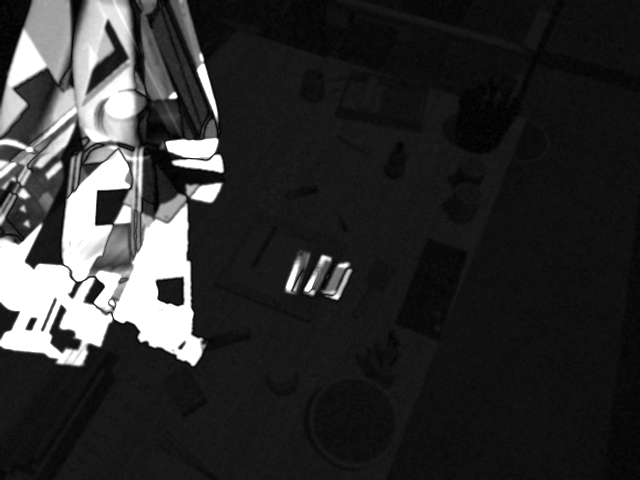

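View pics/full16.png

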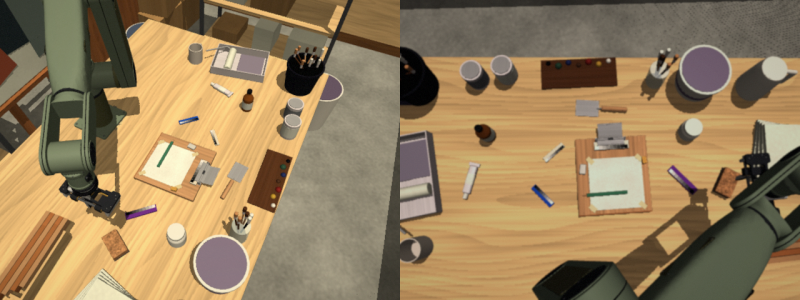

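The diff shows only the scale and clip changed. I'll do one numeric check of how far home it is before handing in.

Run:
```python
from h import *
for n,u0,v0,L,B1 in(("top16",270,185,[(248,330),(575,312)],[(65,228),(740,190)]),("scene16",240,220,[(497,208),(382,432)],[(638,148),(420,595)])):
    c=pickle.load(open(n+".pkl","rb"))
    g=lambda p,z:P(c,u0+(p[0]+.5)/6-.5,v0+(p[1]+.5)/6-.5,z)[:2]
    a,b=[g(p,.028) for p in L]; e,f=[g(p,.018) for p in B1]
    y=(e-f)/np.linalg.norm(e-f); x=np.array([y[1],-y[0]])
    an=lambda v:np.degrees(np.arctan2(-v[0],v[1]))
    m=(a+b)/2
    print(n,"rel yaw",an(a-b)-an(e-f),"near edge to board edge mm (want 47)",(e-m)@x*1000,"len",np.linalg.norm(a-b)*1000)
```

```text
top16 rel yaw -0.14886233972700236 near edge to board edge mm (want 47) 46.80208069098479 len 128.08529128713263
scene16 rel yaw -0.0316799333365565 near edge to board edge mm (want 47) 46.13733343273516 len 130.17649646262075
```

Both cameras put the near edge 46–47 mm from the board edge (47 is home), square to within 0.2°. I'll hand in.

```bash
python3 -c "
from workcell import arm
print(arm.sign_off())"
```

```text
the job is handed in; nothing more can be done
None
```

The grey value scale is home against the stop and clamped under the spring clip. I handed the job in at about 13 s of the 38 s allowed.

**What I did**
- **Aligning:** I gripped the scale lightly and slid it along the board to square and centre it in front of the clip. It was never deliberately lifted.
- **Pushing home:** One finger pressed the lever down and held it while the other pushed the scale under the raised jaw. The fingers stalled at 56.7 mm against a 53.5 mm command and the x force rose to -16 N.
- **Releasing:** I backed the pusher off, let the clip close slowly, and moved clear.

**Last checks**
- **Position:** The scale's near edge is 46.8 mm (top camera) and 46.1 mm (scene camera) from the board edge, where 47 mm is home. It is square to within 0.2°, and centred to about 2–3 mm by eye.
- **Clip and robot:** The clip has closed on the scale, and the robot is touching nothing.
- **Bystanders:** The before/after difference image shows only the scale and clip changed. The arm hides part of that picture, on the robot's side of the bench. The lowest fingertip heights were about 4 mm above the board, clear of everything else.

**What disagreed**
- The two cameras differed by about 3–4 mm in absolute position. I settled this from the robot's own readings when it gripped the scale.
- The tool tilted about 3° under the lever friction during the push, with no visible effect on the scale.

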